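# Stand the ballast case on its heavy end

## Task

One end of the closed wooden case with the swinging carrying handle holds a steel weight, and nothing outside shows which end. Lift the case by its handle clear of the bench, see which end sinks, then stand it upright with that heavy end down on the middle of the square cork pad and let go, so that it stays standing there.

Things in the scene. Friction and masses are not known exactly. Their poses are not given: they have to be found in the camera images.
- case_centre (a point): Centre of the closed wooden case: 120 mm long (x), 56 wide (y), 46 high (z) as it lies flat at the start; brass corners, both ends look alike; about 0.6 kg. The handle's hinge line runs through this point along y. One end, +x or -x at random, hides a weight of about 0.4 kg that cannot shift to the other end.
- grip (a point): Centre of the dark wooden grip of the case's wire handle, 95 mm from the hinge line (118 mm above the bench at the start). Block 14 mm thick (x), 44 long (y), 24 high (z); z points from hinge line to grip. Pinch it from above by its broad faces, fingers closing along x, the case's length. The case swings between the handle's two side rods.
- bail (a joint): Handle's angle on the case, rad: 0 upright at the start, stops at +-1.05, positive leans the grip to the case's +x end; light friction keeps it where left. Hung from an upright handle the case tilts to a stop, +x end down if negative, -x if positive; set down so, it falls flat. Lean the held handle's top 25-40 degrees towards the sunken end's side and the case hangs nearly upright.
- pad_top (a point): Centre of the upper face of a square cork pad, 130 x 130 mm and 4 mm thick, lying fixed on the bench (upper face 4 mm above the bench); z is up.
There are look-alikes about, which are no part of the job. Leave any pink look-alike of the part that bears case_centre alone.

How it is judged:
By the outcome, as a careful person would: the job done as asked, in the order asked, and still so for the second after the job is handed in, with the robot touching nothing.
It also fails if it takes over 48 s, if anything falls off the work surface, if the arm or the gripper's body presses on something with over 40 N, if the wrist force passes 120 N, or if a joint passes its speed limit or range.

## Robot

A 6-joint arm with a two-finger parallel gripper is mounted at the origin on a cart in front of the work surface, level with it; the furniture and walls round the work are solid. World frame = base frame: x ahead of the robot, y to its left, z up, the work surface at z = 0. Lengths are in m, angles in rad, forces in N, time in s.
With the tool pointing down it reaches from about 0.225 to 0.875 m from the base axis. Payload 3.4 kg.
Tool frame: the origin (TCP) lies between the finger pads; the fingertips stand 11 mm ahead of it and the grasp point (between the pads) lies 8 mm behind it; z points along the fingers, y is the direction in which the jaws open and shut (so a half turn about z gives the same grasp; the last joint's range is limited). The gripper opens to 85 mm and grips with 20 to 120 N. Pads are 22 mm wide; open, the fingers measure 114 mm over their backs; the gripper's body (76 mm by 85 mm) begins 54 mm behind the grasp point. The pads swing forward as they close: fully open they stand 13 mm farther back than shut.
Start: joints at [-1.392, 0.276, 1.505, -0, 1.361, -0.121], TCP at [0.17, -0.549, 0.22] pointing down, gripper open.
Joint ranges: [-2.89, 2.89], [-0.75, 2.08], [0.22, 2.7], [-1.18, 4.32], [0.11, 2.71], [-2.7, 2.7]. Speed limits (rad/s): [2.57, 2.57, 3.14, 3.14, 3.14, 3.14].

## Interface

Orientations are given as a unit quaternion [w, x, y, z].
In Python, from rig import manip gives the robot as it stands. The module is installed in compiled form; this text tells all that it offers.
- The arm moves only by the tool move_arm, never from a script. Its argument "series" is a list that holds one entry, the list of rows, each a list of 7 numbers: the shift along the world's x, y, z in m, then the turn, a rotation vector about the world's x, y, z in rad, then the finger opening in m, from 0 to 0.0854. A call has 1 to 20 rows; each row shifts and turns the commanded pose from where the row before left it; what a row does not reach is not made up. A row lasts 1/12 s, in which the tool goes at most 41.7 mm and 7.16 degrees, less where a joint would pass 70% of its speed; a pose out of reach is approached as far as the arm can. A call with a gripper value outside its range is refused whole. The fingers move at their own pace and stop on an object; "newtons" is the grip in N (left out, the last holds). Time passes only in rows, so rows that do not move let the fingers close. It gives the time, the measured TCP pose, the force and the opening at its end, in the units of the state.
- manip.get_state(): the state, without advancing time (a new reading comes with each control period).
- manip.get_image(name): name is "scene" or "side" or "wrist"; returns a dict with "color" (420x560x3 uint8, red, green, blue), "fx", "fy", "cx", "cy" (pixels), "k1" (the pictures are not rectified: a ray, as slopes to the right and down, at radius r is drawn at 1 + k1 r^2 times it, then the intrinsics apply), "R" (3x3) and "t" (3): a world point X has camera coordinates R X + t; the wrist camera has in their place "tool_from_camera" (4x4, takes a point from camera to tool coordinates, whose origin is the TCP and whose axes are the flange's). Camera axes: x right, y down, z forward; pixel columns grow to the right and rows downward; lengths in m; the calibration is good to about 2 mm. A picture is of the moment at which its call begins: read the wrist's pose just before it. There is no depth.
- manip.sign_off(): hands the job in, once; it reports no verdict.
The state is a dict: "clock": time; "qpos": joint angles; "qd": joint speeds; "effort": joint torques, N m; "position": TCP position; "ee_rot": TCP orientation; "contact_force": force on the tool from outside, world axes, zero at the start; "moment": the same for the moment, N m; "width": finger opening in m.
Only numpy, scipy, OpenCV 4.12 (cv2) and the standard library are available. Lean on these libraries where they do the work, as an engineer would, in place of code of your own. Each camera call takes 0.05 s, during which the arm holds its last target.

## Working session

There is one attempt and no reset: what is moved stays moved. The work goes in short steps, Python scripts to look and compute and a tool call to move; the robot and the scene stay as the last step left them, time stands still between calls to the robot, and variables do not carry over. Pictures are saved under pics/ and viewed, and the job is handed in when it is done.

Besides the shell and the picture viewer there is one more tool, called in YAML: its name, and indented under it one key for each argument. move_arm: Moves the arm, as the interface text tells. Its arguments: {"type":"object","properties":{"series":{"type":"array"},"newtons":{"type":"number"}},"required":["series"]}

```bash
mkdir -p pics; cat > h.py <<'E'
import numpy as np, cv2
from rig import manip
def K(i): return np.array([[i['fx'],0,i['cx']],[0,i['fy'],i['cy']],[0,0,1.]]), np.array([i['k1'],0,0,0,0.])
def snap(n,f):
    s=manip.get_state(); i=manip.get_image(n)
    cv2.imwrite('pics/'+f,i['color'][:,:,::-1]); 
    i.pop('color') if False else None
    return s,i
from scipy.spatial.transform import Rotation as Ro
def cam(i,s):
    if 'R' in i: return np.array(i['R']),np.array(i['t'])
    T=np.array(i['tool_from_camera']); q=s['ee_rot']; Rt=Ro.from_quat([q[1],q[2],q[3],q[0]]).as_matrix()
    W=np.eye(4);W[:3,:3]=Rt;W[:3,3]=s['position']; M=np.linalg.inv(W@T); return M[:3,:3],M[:3,3]
def ray(i,s,uv):
    k,d=K(i);R,t=cam(i,s)
    # k1 model: undistort by fixed-point iteration
    p=cv2.undistortPointsIter(np.array([[uv]],float),k,d,None,None,(3,100,1e-12))[0,0]
    return -R.T@t, R.T@np.array([p[0],p[1],1])
def onz(i,s,uv,z):
    o,d=ray(i,s,uv); return o+d*(z-o[2])/d[2]
def proj(i,s,X):
    k,d=K(i);R,t=cam(i,s); return cv2.projectPoints(np.atleast_2d(X).astype(float),cv2.Rodrigues(R)[0],t,k,d)[0][:,0]
E
python3 - <<'E'
from h import *
import pickle
for n in['scene','side','wrist']:
    s,i=snap(n,n+'0.png'); pickle.dump((s,i),open(n+'0.pkl','wb'))
print(s)
E
```

```text
{'clock': 0.1, 'qpos': array([-1.39198092e+00,  2.76571665e-01,  1.50601775e+00,  3.26218901e-05,
        1.36072826e+00, -1.21007222e-01]), 'qd': array([-0.00099243, -0.00247299, -0.00199197, -0.00036222,  0.00038911,
       -0.00092537]), 'effort': array([ 5.90667150e-04, -4.17700016e+01, -2.46404761e+01, -2.78833013e-04,
        5.75378275e-03, -1.31569539e-06]), 'position': array([ 0.16973937, -0.54885135,  0.21889901]), 'ee_rot': array([-8.62611848e-04,  9.88784469e-01,  1.49347010e-01, -8.98385655e-06]), 'contact_force': array([0.46595243, 0.93091273, 0.27166619]), 'moment': array([-0.02918495,  0.03987131,  0.03038088]), 'width': 0.08574127963064852}
```

View pics/scene0.png

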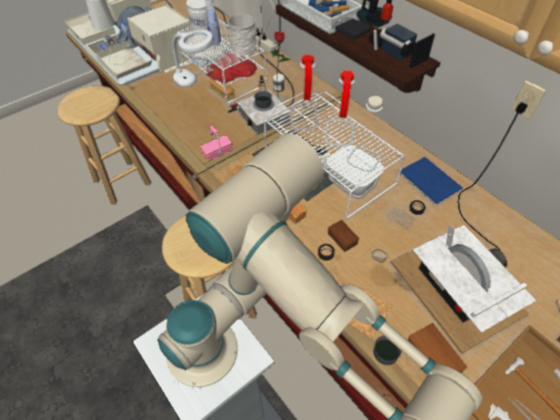

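View pics/side0.png

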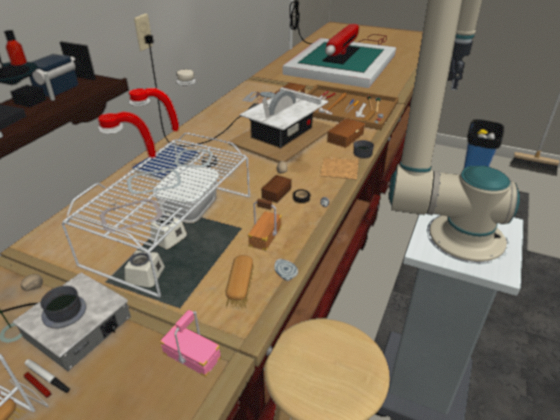

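View pics/wrist0.png

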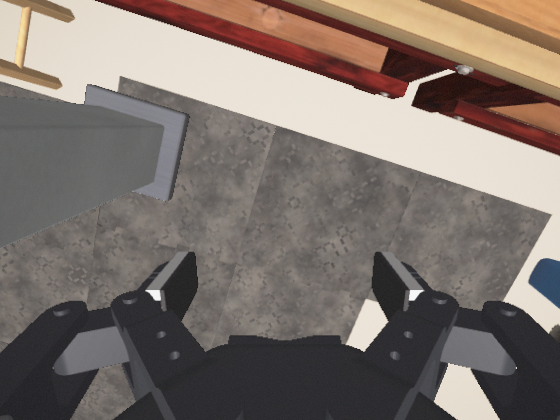

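```bash
python3 - <<'E'
import cv2
a=cv2.imread('pics/side0.png'); 
cv2.imwrite('pics/c1.png',cv2.resize(a[110:290,215:385],None,fx=3.3,fy=3.3,interpolation=cv2.INTER_CUBIC))
a=cv2.imread('pics/scene0.png'); 
cv2.imwrite('pics/c2.png',cv2.resize(a[185:385,270:475],None,fx=3,fy=3,interpolation=cv2.INTER_CUBIC))
E
```

```text
(no output)
```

View pics/c1.png

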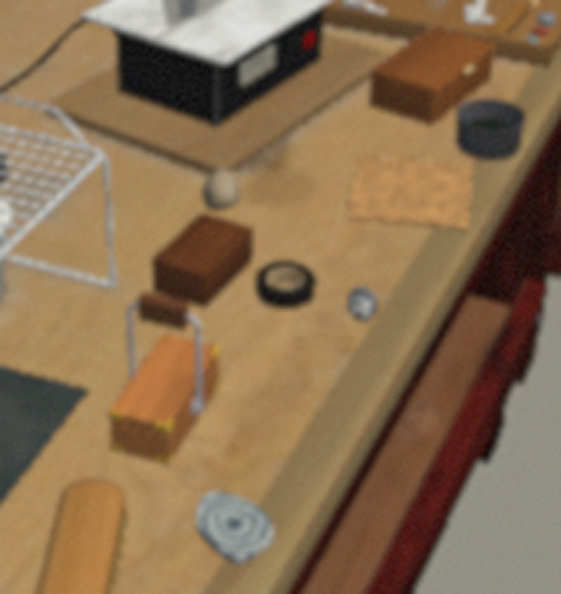

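View pics/c2.png

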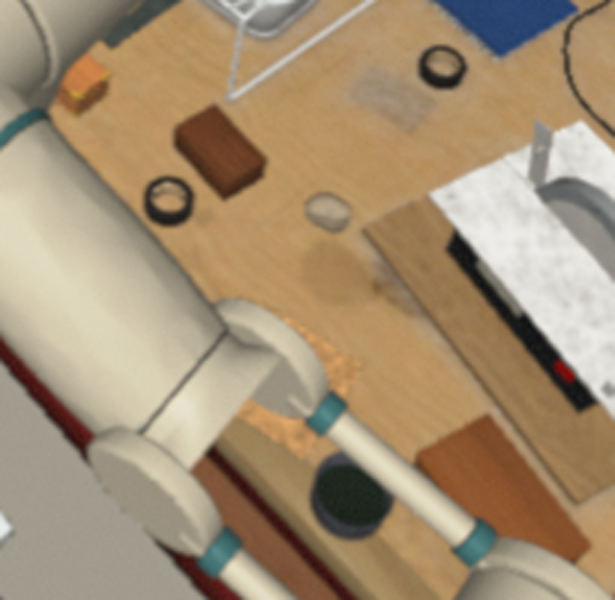

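```bash
python3 - <<'E'
from h import *
import pickle
s,i=pickle.load(open('side0.pkl','rb'))
f=lambda c:(c[0]/3.3+215,c[1]/3.3+110)
print('cam',-np.array(i['R']).T@i['t'],i['fx'],i['k1'])
for c in[(362,155),(474,165),(468,228),(347,220)]: print('pad',onz(i,s,f(c),.004).round(4))
print('grip',onz(i,s,f((163,309)),.118))
for c in[(110,415),(165,425),(217,352),(165,337)]: print('casetop',onz(i,s,f(c),.046).round(4))
for c in[(112,445),(168,460)]: print('casebot',onz(i,s,f(c),0).round(4))
for p in [(276,180),(346,125),(302,196),(363,149),(240,277)]: print(p,onz(i,s,p,.02).round(3))
E
```

```text
cam [0.06871982 1.16048467 0.86148483] 451.63729367501145 -0.009870237784456865
pad [ 0.5395 -0.2628  0.004 ]
pad [ 0.4161 -0.2935  0.004 ]
pad [ 0.3838 -0.1634  0.004 ]
pad [ 0.5063 -0.1255  0.004 ]
grip [0.54138816 0.24262173 0.118     ]
casetop [0.56  0.311 0.046]
casetop [0.5115 0.3035 0.046 ]
casetop [0.5136 0.1931 0.046 ]
casetop [0.5662 0.1922 0.046 ]
casebot [0.5669 0.2987 0.    ]
casebot [0.5134 0.2961 0.    ]
(276, 180) [ 0.629 -0.019  0.02 ]
(346, 125) [ 0.541 -0.524  0.02 ]
(302, 196) [0.511 0.033 0.02 ]
(363, 149) [ 0.418 -0.353  0.02 ]
(240, 277) [0.517 0.441 0.02 ]
```

```bash
python3 - <<'E'
from h import *
import pickle
s,i=pickle.load(open('wrist0.pkl','rb'))
print(np.array(i['tool_from_camera']).round(3),i['fx'],i['cx'],i['cy'])
R,t=cam(i,s);print(-R.T@t, R.T@[0,0,1],R.T@[0,1,0])
E
```

```text
[[-0.002 -0.964 -0.266  0.066]
 [ 1.    -0.002 -0.    -0.001]
 [-0.    -0.266  0.964 -0.154]
 [ 0.     0.     0.     1.   ]] 294.2404141381657 284.31558590364006 206.2360706032654
[ 0.2330954  -0.52899193  0.37341079] [-0.25403263 -0.07670513 -0.96414923] [-0.92150984 -0.28355806  0.26535719]
```

move_arm:
  series:
    - [[0.018, 0.034, 0.008, 0, 0, -0.03, 0.085], [0.018, 0.034, 0.008, 0, 0, -0.03, 0.085], [0.018, 0.034, 0.008, 0, 0, -0.03, 0.085], [0.018, 0.034, 0.008, 0, 0, -0.03, 0.085], [0.018, 0.034, 0.008, 0, 0, -0.03, 0.085], [0.018, 0.034, 0.008, 0, 0, -0.03, 0.085], [0.018, 0.034, 0.008, 0, 0, -0.03, 0.085], [0.018, 0.034, 0.008, 0, 0, -0.03, 0.085], [0.018, 0.034, 0.008, 0, 0, -0.03, 0.085], [0.018, 0.034, 0.008, 0, 0, -0.03, 0.085]]

```text
clock: 0.98
position: [0.35, -0.2075, 0.3]
ee_rot: [0.0, 1.0, -0.001, 0.0]
contact_force: [1.0, -0.8, 1.0]
width: 0.0848
```

```bash
python3 - <<'E'
from h import *
import pickle
s,i=snap('wrist','w1.png'); pickle.dump((s,i),open('w1.pkl','wb'))
E
```

```text
(no output)
```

View pics/w1.png

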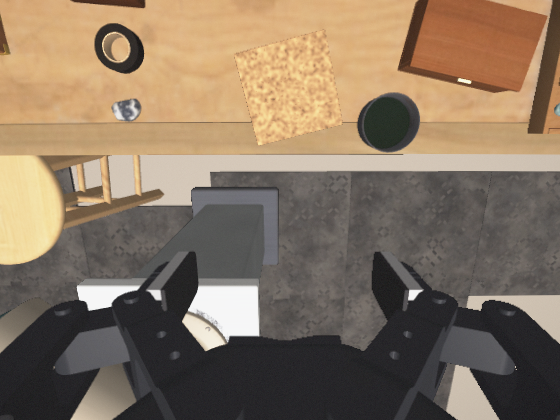

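```bash
python3 - <<'E'
from h import *
import pickle
s,i=pickle.load(open('w1.pkl','rb'))
P=[onz(i,s,c,.004) for c in[(235,54),(323,31),(342,122),(260,145)]]
print(np.round(P,4),np.mean(P,0))
for a in range(4): d=P[(a+1)%4]-P[a];print(np.linalg.norm(d),np.degrees(np.arctan2(d[1],d[0])))
print(onz(i,s,(389,124),.05),onz(i,s,(419,124),.05),onz(i,s,(405,70),.06),onz(i,s,(415,5),.06))
E
```

```text
[[ 0.5131 -0.1391  0.004 ]
 [ 0.5415 -0.2612  0.004 ]
 [ 0.4209 -0.2927  0.004 ]
 [ 0.388  -0.1709  0.004 ]] [ 0.46586554 -0.21600538  0.004     ]
0.12534371952217827 -76.88458867853902
0.12473551427444118 -165.3566709379049
0.126155110136414 105.12069810377251
0.12913156103900586 14.26548055843338
[ 0.41775264 -0.34671113  0.05      ] [ 0.4177505  -0.38684422  0.05      ] [ 0.4825236  -0.35765828  0.06      ] [ 0.55394278 -0.3626816   0.06      ]
```

move_arm:
  series:
    - [[0.0085, 0.0348, 0, 0, 0, 0, 0.085], [0.0085, 0.0348, 0, 0, 0, 0, 0.085], [0.0085, 0.0348, 0, 0, 0, 0, 0.085], [0.0085, 0.0348, 0, 0, 0, 0, 0.085], [0.0085, 0.0348, 0, 0, 0, 0, 0.085], [0.0085, 0.0348, 0, 0, 0, 0, 0.085], [0.0085, 0.0348, 0, 0, 0, 0, 0.085], [0.0085, 0.0348, 0, 0, 0, 0, 0.085], [0.0085, 0.0348, 0, 0, 0, 0, 0.085], [0.0085, 0.0348, 0, 0, 0, 0, 0.085], [0.0085, 0.0348, 0, 0, 0, 0, 0.085], [0.0085, 0.0348, 0, 0, 0, 0, 0.085], [0.0085, 0.0348, 0, 0, 0, 0, 0.085]]

```text
clock: 2.12
position: [0.4603, 0.2446, 0.2994]
ee_rot: [0.0, 1.0, 0.0, -0.0]
contact_force: [0.1, -0.9, 0.3]
width: 0.0849
```

```bash
python3 - <<'E'
from h import *
import pickle
s,i=snap('wrist','w2.png'); pickle.dump((s,i),open('w2.pkl','wb'))
E
```

```text
(no output)
```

View pics/w2.png

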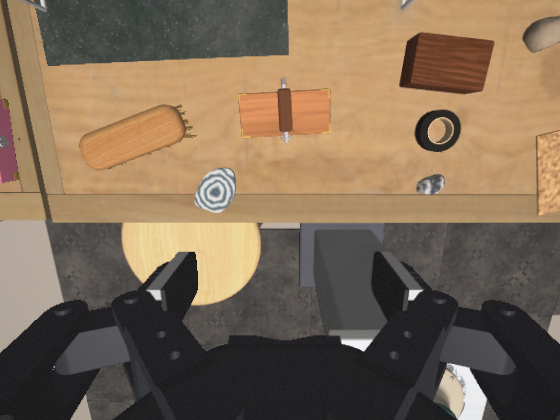

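```bash
python3 - <<'E'
import cv2
a=cv2.imread('pics/w2.png'); 
cv2.imwrite('pics/c3.png',cv2.resize(a[65:155,225:345],None,fx=6,fy=6,interpolation=cv2.INTER_CUBIC))
E
```

```text
(no output)
```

View pics/c3.png

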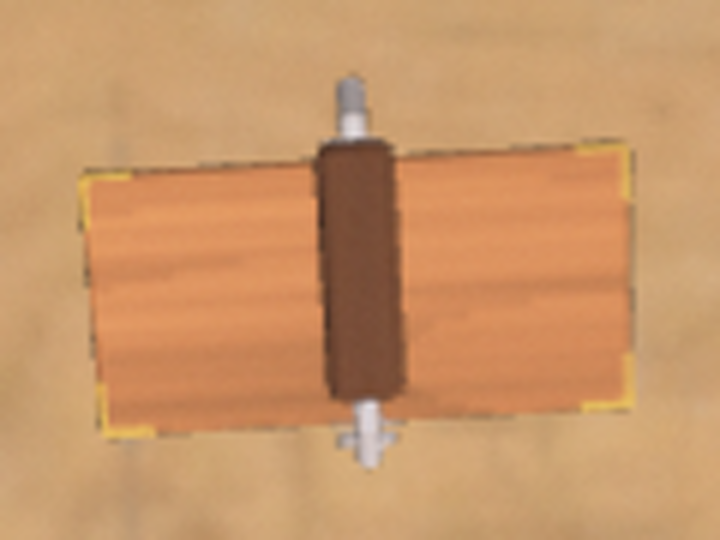

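```bash
python3 - <<'E'
from h import *
import pickle
s,i=pickle.load(open('w2.pkl','rb'))
f=lambda c:(c[0]/6+225-.4,c[1]/6+65-.4)
P=np.array([onz(i,s,f(c),.046) for c in[(82,172),(632,143),(634,408),(104,435)]])
print(P.round(4),P.mean(0))
for a in range(4): d=P[(a+1)%4]-P[a];print(np.linalg.norm(d),np.degrees(np.arctan2(d[1],d[0])))
G=np.array([onz(i,s,f(c),.130) for c in[(320,143),(392,143),(405,393),(332,397)]])
print(G.round(4),G.mean(0))
for a in range(4): d=G[(a+1)%4]-G[a];print(np.linalg.norm(d),np.degrees(np.arctan2(d[1],d[0])))
E
```

```text
[[0.5671 0.3046 0.046 ]
 [0.5729 0.1853 0.046 ]
 [0.5171 0.1827 0.046 ]
 [0.5113 0.3019 0.046 ]] [0.54208581 0.24364021 0.046     ]
0.11943953813677437 -87.2194818599699
0.05589179390925195 -177.34841683595621
0.11935555248392192 92.77506299013848
0.05588030413504753 2.7376703631687715
[[0.5634 0.2513 0.13  ]
 [0.5634 0.2389 0.13  ]
 [0.5217 0.2364 0.13  ]
 [0.521  0.2494 0.13  ]] [0.54234502 0.24399823 0.13      ]
0.012371412475500039 -90.05965250477004
0.0417901012765603 -176.6177444078236
0.01300267917322052 92.9795747713281
0.04244648140036079 2.500425239176474
```

move_arm:
  series:
    - [[0.0273, -0.0002, 0, 0, 0, 0.016, 0.06], [0.0273, -0.0002, 0, 0, 0, 0.016, 0.06], [0.0272, -0.0002, 0, 0, 0, 0.016, 0.06], [0, 0, -0.03, 0, 0, 0, 0.06], [0, 0, -0.03, 0, 0, 0, 0.06], [0, 0, -0.03, 0, 0, 0, 0.06], [0, 0, -0.03, 0, 0, 0, 0.06], [0, 0, -0.03, 0, 0, 0, 0.06], [0, 0, -0.02, 0, 0, 0, 0.06], [0, 0, -0.01, 0, 0, 0, 0.06], [0, 0, -0.01, 0, 0, 0, 0.06], [0, 0, 0, 0, 0, 0, 0.06], [0, 0, 0, 0, 0, 0, 0.06]]
  newtons: 60

```text
clock: 3.25
position: [0.5427, 0.2424, 0.1102]
ee_rot: [-0.0, 1.0, 0.024, 0.0]
contact_force: [-0.2, -0.2, 0.8]
width: 0.0599
```

```bash
python3 - <<'E'
from h import *
s,i=snap('wrist','w3.png'); print(s['position'],s['ee_rot'],s['contact_force'])
print(proj(i,s,[[.5423,.244,.13],[.5421,.2436,.046]]))
E
```

```text
[0.54268715 0.2424152  0.11022764] [-8.08612061e-05  9.99715119e-01  2.38644654e-02  4.03106859e-04] [-0.2144846  -0.18492149  0.79348729]
[[281.97681536 262.93921104]
 [283.24532029 214.51709198]]
```

View pics/w3.png

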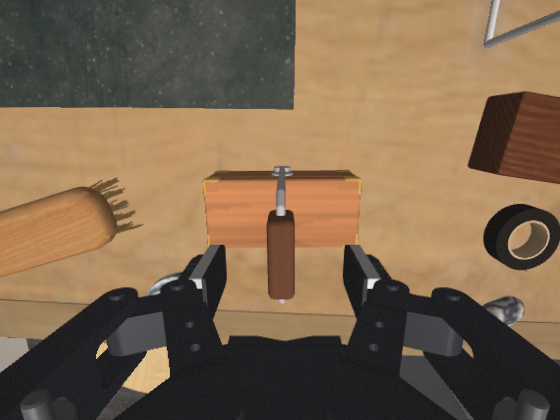

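move_arm:
  series:
    - [[0, 0.0015, 0, 0, 0, 0, 0.04], [0, 0, 0, 0, 0, 0, 0.025], [0, 0, 0, 0, 0, 0, 0.0], [0, 0, 0, 0, 0, 0, 0.0], [0, 0, 0, 0, 0, 0, 0.0], [0, 0, 0, 0, 0, 0, 0.0], [0, 0, 0, 0, 0, 0, 0.0], [0, 0, 0, 0, 0, 0, 0.0]]
  newtons: 60

```text
clock: 3.97
position: [0.5426, 0.2441, 0.1107]
ee_rot: [-0.0, 1.0, 0.024, 0.001]
contact_force: [-1.6, 0.9, 6.1]
width: 0.0118
```

move_arm:
  series:
    - [[0, 0, 0.005, 0, 0, 0, 0.0], [0, 0, 0.01, 0, 0, 0, 0.0], [0, 0, 0.01, 0, 0, 0, 0.0], [0, 0, 0.01, 0, 0, 0, 0.0], [0, 0, 0.01, 0, 0, 0, 0.0], [0, 0, 0.015, 0, 0, 0, 0.0], [0, 0, 0.02, 0, 0, 0, 0.0], [0, 0, 0.02, 0, 0, 0, 0.0], [0, 0, 0.02, 0, 0, 0, 0.0], [0, 0, 0, 0, 0, 0, 0.0], [0, 0, 0, 0, 0, 0, 0.0], [0, 0, 0, 0, 0, 0, 0.0]]

```text
clock: 4.97
position: [0.541, 0.2437, 0.2286]
ee_rot: [0.0, 1.0, 0.024, -0.001]
contact_force: [-0.1, 0.5, -7.5]
width: 0.012
```

```bash
python3 - <<'E'
from h import *
s,i=snap('wrist','w4.png'); print(s['position'],s['ee_rot'],s['contact_force'],s['moment'],s['qpos'])
s,i=snap('side','s4.png')
a=cv2.imread('pics/s4.png'); 
cv2.imwrite('pics/s4c.png',cv2.resize(a[110:290,175:385],None,fx=3.3,fy=3.3,interpolation=cv2.INTER_CUBIC))
E
```

```text
[0.541039   0.24371077 0.22861467] [ 2.64362633e-04  9.99714344e-01  2.38640312e-02 -1.29192773e-03] [-0.12908556  0.51951684 -7.53808548] [0.06159908 0.08940979 0.03270271] [3.05870593e-01 3.00523793e-01 1.44717849e+00 2.14446491e-04
 1.39651931e+00 1.82889682e+00]
```

View pics/s4c.png

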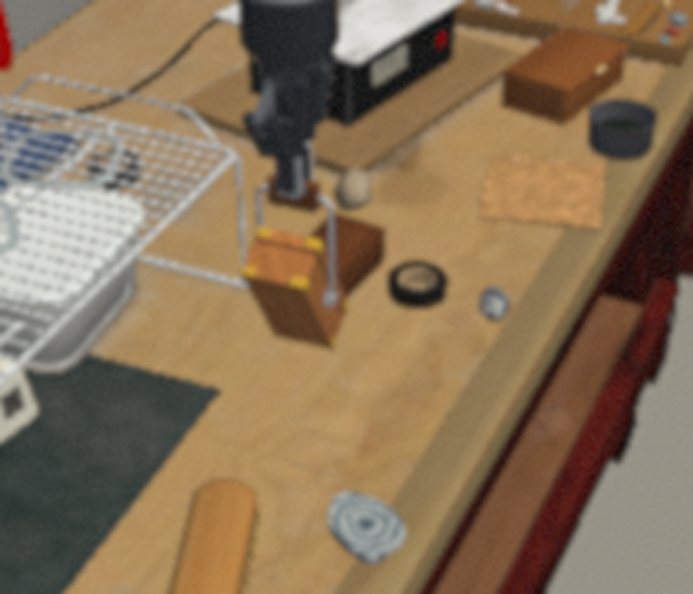

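View pics/w4.png

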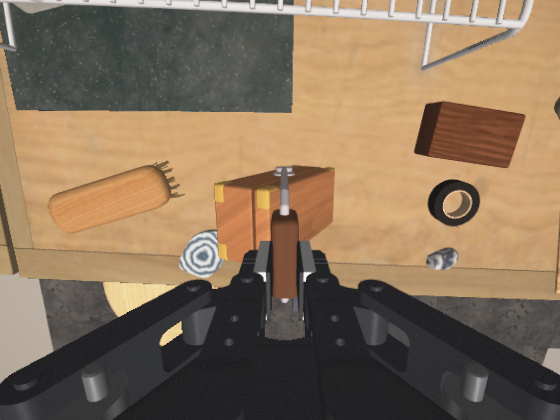

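move_arm:
  series:
    - [[0, -0.005, 0.01, 0, 0, 0, 0], [-0.0032, -0.01, 0.01, 0, 0, 0.0102, 0], [-0.0032, -0.018, 0.01, 0, 0, 0.0102, 0], [-0.0032, -0.025, 0, 0, 0, 0.0102, 0], [-0.0032, -0.03, 0, 0, 0, 0.0102, 0], [-0.0032, -0.03, 0, 0, 0, 0.0102, 0], [-0.0032, -0.03, 0, 0, 0, 0.0102, 0], [-0.0032, -0.03, 0, 0, 0, 0.0102, 0], [-0.0032, -0.03, 0, 0, 0, 0.0102, 0], [-0.0032, -0.03, 0, 0, 0, 0.0102, 0], [-0.0032, -0.03, 0, 0, 0, 0.0102, 0], [-0.0032, -0.03, 0, 0, 0, 0.0102, 0], [-0.0032, -0.03, 0, 0, 0, 0.0102, 0], [-0.0032, -0.03, 0, 0, 0, 0.0102, 0], [-0.0032, -0.03, 0, 0, 0, 0.0102, 0], [-0.0032, -0.03, 0, 0, 0, 0.0102, 0], [-0.0032, -0.03, 0, 0, 0, 0.0102, 0]]

```text
clock: 6.48
position: [0.49, -0.2057, 0.2598]
ee_rot: [-0.0, 0.994, 0.105, -0.0]
contact_force: [0.3, -0.3, -5.1]
width: 0.0121
```

move_arm:
  series:
    - [[-0.0032, -0.025, 0, 0, 0, 0.0102, 0], [-0.0032, -0.018, 0, 0, 0, 0.0102, 0], [-0.0032, -0.01, 0, 0, 0, 0.0102, 0], [-0.0032, -0.006, 0, 0, 0, 0.0102, 0], [0, 0, 0, 0.03, 0.0077, 0, 0], [0, 0, 0, 0.06, 0.0155, 0, 0], [0, 0, 0, 0.06, 0.0155, 0, 0], [0, 0, 0, 0.06, 0.0155, 0, 0], [0, 0, 0, 0.06, 0.0155, 0, 0], [0, 0, 0, 0.06, 0.0155, 0, 0], [0, 0, 0, 0.06, 0.0155, 0, 0], [0, 0, 0, 0.06, 0.0155, 0, 0], [0, 0, 0, 0.06, 0.0155, 0, 0], [0, 0, 0, 0.06, 0.0155, 0, 0], [0, 0, 0, 0.02, 0.0052, 0, 0], [0, 0, 0, 0, 0, 0, 0], [0, 0, 0, 0, 0, 0, 0], [0, 0, 0, 0, 0, 0, 0]]

```text
clock: 7.98
position: [0.4783, -0.2629, 0.2603]
ee_rot: [-0.296, 0.947, 0.12, -0.038]
contact_force: [-0.5, 0.6, -5.4]
width: 0.0121
```

```bash
python3 - <<'E'
from h import *
import pickle
s,i=snap('wrist','w5.png');pickle.dump((s,i),open('w5.pkl','wb'))
q=s['ee_rot'];R=Ro.from_quat([q[1],q[2],q[3],q[0]]).as_matrix()
print(s['clock'],s['position'],R.round(3),s['contact_force'],s['qpos'])
u=-R[:,2]; print('grip',s['position']+.008*u,'hinge',s['position']-.087*u)
s,i=snap('side','s5.png');pickle.dump((s,i),open('s5.pkl','wb'))
a=cv2.imread('pics/s5.png'); 
cv2.imwrite('pics/s5c.png',cv2.resize(a[40:210,265:435],None,fx=3.5,fy=3.5,interpolation=cv2.INTER_CUBIC))
snap('scene','sc5.png')
E
```

```text
7.9833 [ 0.47825567 -0.26289858  0.26031863] [[ 0.968  0.205 -0.142]
 [ 0.25  -0.795  0.552]
 [ 0.    -0.57  -0.821]] [-0.48412793  0.64022244 -5.37912206] [-0.82224435  0.49491093  1.22346419  0.29717726  1.95545432  0.53271931]
grip [ 0.47939515 -0.26731581  0.26689051] hinge [ 0.46586379 -0.21486123  0.18884937]
```

View pics/s5c.png

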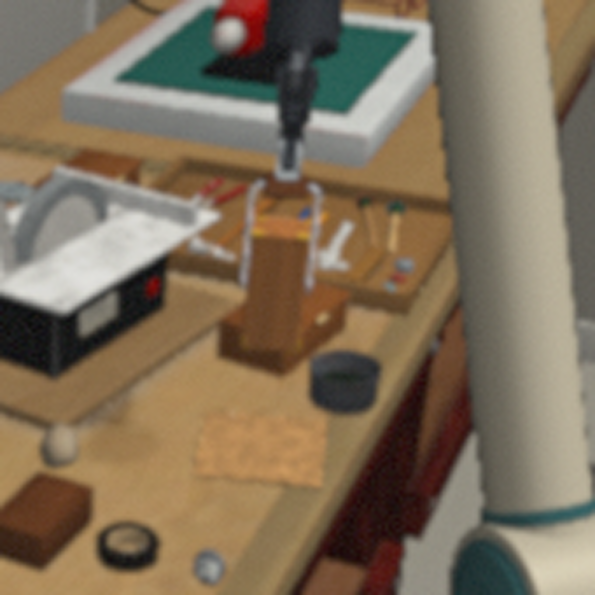

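View pics/w5.png

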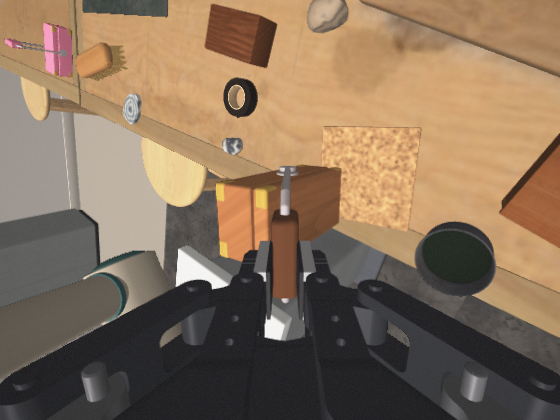

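View pics/sc5.png

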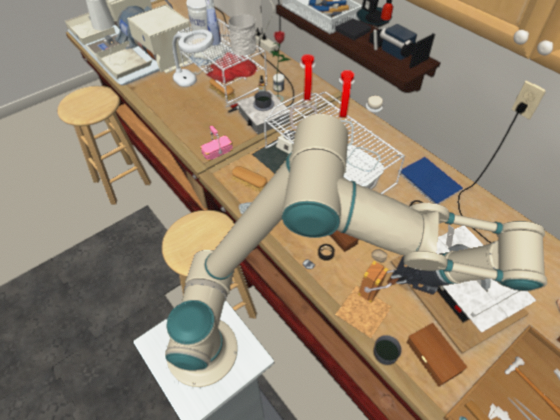

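```bash
python3 - <<'E'
from h import *
import pickle
s,i=pickle.load(open('w5.pkl','rb'))
a=cv2.imread('pics/w5.png'); 
q=s['ee_rot'];R=Ro.from_quat([q[1],q[2],q[3],q[0]]).as_matrix();u=-R[:,2];H=s['position']-.087*u
ax=np.array([R[0,0],R[1,0],0]);ax/=np.linalg.norm(ax); L=np.cross(ax,[0,0,1])
out=[cv2.resize(a[145:265,200:360],None,fx=4,fy=4,interpolation=cv2.INTER_CUBIC)]
b=out[0].copy()
for deg,col in((-5,(255,0,0)),(0,(0,255,0)),(5,(0,0,255))):
    t=np.radians(deg)
    d=np.cos(t)*np.array([0,0,1])+np.sin(t)*L   # case long axis up
    n=np.cross(ax,d)
    C=[H+.06*d+e*.028*ax+f*.023*n for e,f in((1,1),(1,-1),(-1,-1),(-1,1))]
    p=(proj(i,s,np.array(C))-[200,145]+.4)*4
    cv2.polylines(b,[p.astype(np.int32)],True,col,1)
cv2.imwrite('pics/w5c.png',b)
P=np.array([onz(i,s,c,.004) for c in[(322,126),(420,127),(409,230)]])
print(P, (P[0]+P[2])/2)
s,i=pickle.load(open('s5.pkl','rb'))
for z in(.1,.15,.2):print(onz(i,s,(327,101),z))
E
```

```text
[[ 0.51364536 -0.13633998  0.004     ]
 [ 0.54495473 -0.26161232  0.004     ]
 [ 0.42126055 -0.29444205  0.004     ]] [ 0.46745296 -0.21539101  0.004     ]
[ 0.6390638 -0.5483262  0.1      ]
[ 0.60161434 -0.43612365  0.15      ]
[ 0.56416487 -0.32392109  0.2       ]
```

View pics/w5c.png

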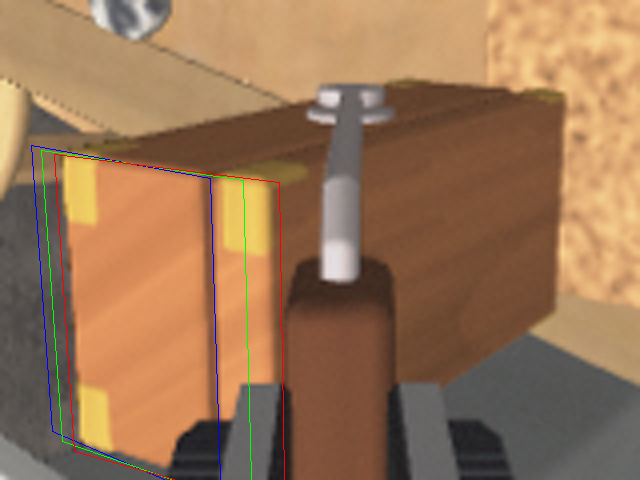

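move_arm:
  series:
    - [[-0.0005, 0.0019, 0, -0.028, -0.0073, 0, 0], [-0.0005, 0.0019, 0, -0.028, -0.0073, 0, 0], [-0.0005, 0.0018, 0, -0.028, -0.0073, 0, 0], [0, 0, -0.01, 0, 0, 0, 0], [0, 0, -0.015, 0, 0, 0, 0], [0, 0, -0.015, 0, 0, 0, 0], [0, 0, -0.015, 0, 0, 0, 0], [0, 0, -0.015, 0, 0, 0, 0], [0, 0, -0.012, 0, 0, 0, 0], [0, 0, -0.01, 0, 0, 0, 0], [0, 0, -0.008, 0, 0, 0, 0], [0, 0, 0, 0, 0, 0, 0], [0, 0, 0, 0, 0, 0, 0], [0, 0, 0, 0, 0, 0, 0]]

```text
clock: 9.3
position: [0.477, -0.2577, 0.1603]
ee_rot: [-0.256, 0.959, 0.121, -0.032]
contact_force: [0.0, 0.2, -6.0]
width: 0.0119
```

```bash
cat > chk.py <<'E'
from h import *
import sys,pickle
n=sys.argv[1]
s,i=snap('wrist','w%s.png'%n)
a=cv2.imread('pics/w%s.png'%n); 
q=s['ee_rot'];R=Ro.from_quat([q[1],q[2],q[3],q[0]]).as_matrix();u=-R[:,2];H=s['position']-.087*u
print(s['clock'],s['position'],'u',u,'H',H,s['contact_force'])
ax=np.array([R[0,0],R[1,0],0]);ax/=np.linalg.norm(ax); L=np.cross(ax,[0,0,1])
b=cv2.resize(a[130:270,180:380],None,fx=4,fy=4,interpolation=cv2.INTER_CUBIC)
for deg,col in((-5,(255,0,0)),(0,(0,255,0)),(5,(0,0,255))):
    t=np.radians(deg)
    d=np.cos(t)*np.array([0,0,1])+np.sin(t)*L
    nn=np.cross(ax,d)
    for e0,w in((.06,1),(-.06,1)):
        C=[H+e0*d+e*.028*ax+f*.023*nn for e,f in((1,1),(1,-1),(-1,-1),(-1,1))]
        p=(proj(i,s,np.array(C))-[180,130]+.4)*4
        cv2.polylines(b,[p.astype(np.int32)],True,col,1)
cv2.imwrite('pics/w%sc.png'%n,b)
s,i=snap('side','s%s.png'%n)
a=cv2.imread('pics/s%s.png'%n); 
cv2.imwrite('pics/s%sc.png'%n,cv2.resize(a[70:220,275:425],None,fx=4,fy=4,interpolation=cv2.INTER_CUBIC))
s,i=snap('scene','sc%s.png'%n)
a=cv2.imread('pics/sc%s.png'%n); 
cv2.imwrite('pics/sc%sc.png'%n,cv2.resize(a[225:375,300:460],None,fx=4,fy=4,interpolation=cv2.INTER_CUBIC))
E
python3 chk.py 6
```

```text
9.3 [ 0.47700815 -0.25769832  0.16031544] u [ 0.12372516 -0.48270824  0.8669976 ] H [ 0.46624407 -0.2157027   0.08488664] [ 0.04571242  0.22748498 -5.9826818 ]
```

View pics/w6c.png

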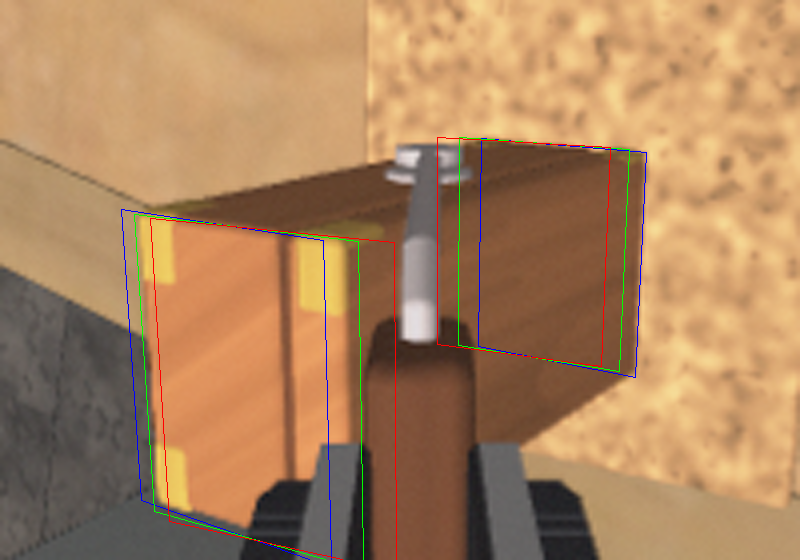

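View pics/s6c.png

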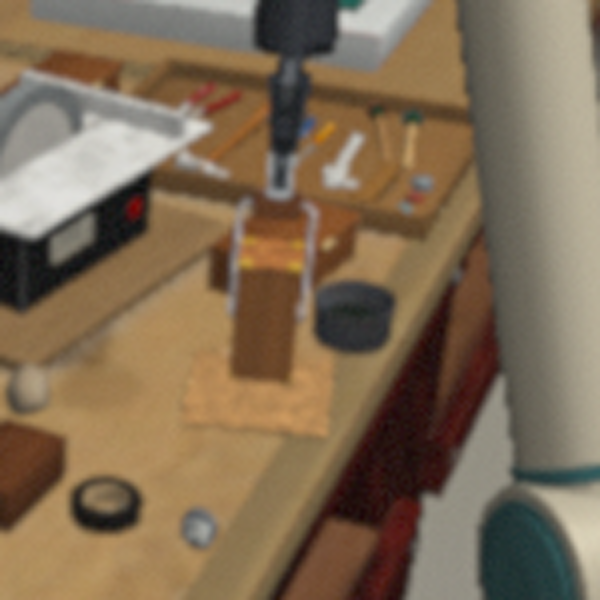

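View pics/sc6c.png

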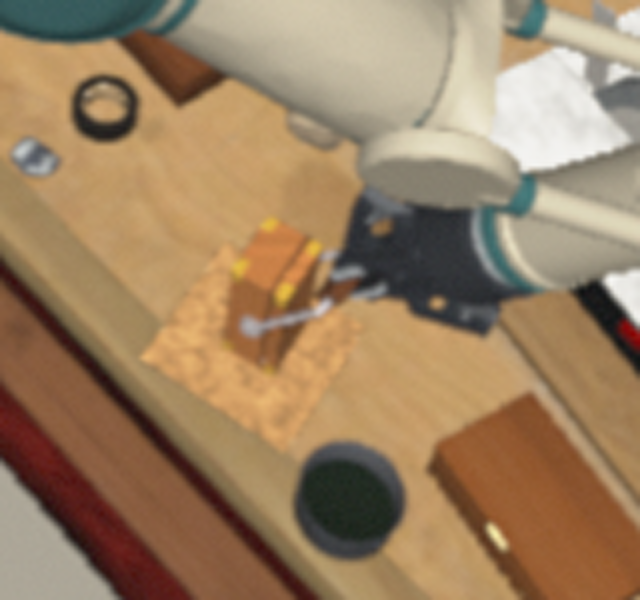

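move_arm:
  series:
    - [[0, 0, -0.006, 0, 0, 0, 0], [0, 0, -0.006, 0, 0, 0, 0], [0, 0, -0.004, 0, 0, 0, 0], [0, 0, -0.002, 0, 0, 0, 0], [0, 0, 0, 0, 0, 0, 0], [0, 0, 0, 0, 0, 0, 0], [0, 0, 0, 0, 0, 0, 0]]

```text
clock: 10.03
position: [0.4766, -0.2577, 0.1421]
ee_rot: [-0.256, 0.958, 0.121, -0.032]
contact_force: [0.7, -1.0, -1.2]
width: 0.0118
```

move_arm:
  series:
    - [[0, 0, -0.0015, 0, 0, 0, 0], [0, 0, 0, 0, 0, 0, 0], [0, 0, 0, 0, 0, 0, 0]]

```text
clock: 10.28
position: [0.4768, -0.2577, 0.1416]
ee_rot: [-0.256, 0.958, 0.121, -0.032]
contact_force: [-0.1, -2.7, 5.3]
width: 0.0121
```

move_arm:
  series:
    - [[0, 0, -0.0015, 0, 0, 0, 0], [0, 0, 0, 0, 0, 0, 0], [0, 0, 0, 0, 0, 0, 0]]

```text
clock: 10.53
position: [0.477, -0.2577, 0.1411]
ee_rot: [-0.256, 0.958, 0.122, -0.032]
contact_force: [0.0, -4.2, 9.7]
width: 0.0115
```

```bash
python3 chk.py 7
```

```text
10.5333 [ 0.47695518 -0.25768571  0.14105288] u [ 0.12310712 -0.48317872  0.86682349] H [ 0.46624486 -0.21564917  0.06563923] [ 0.01000629 -4.15184665  9.68108313]
```

View pics/w7c.png

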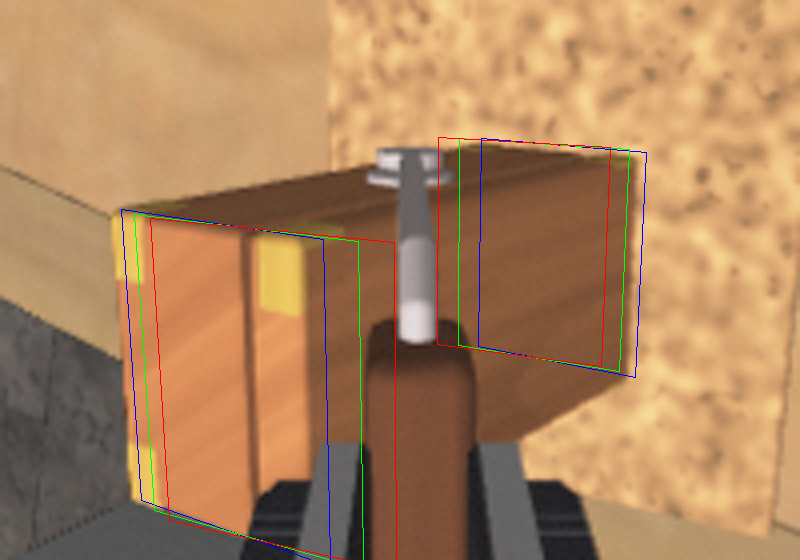

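View pics/sc7c.png

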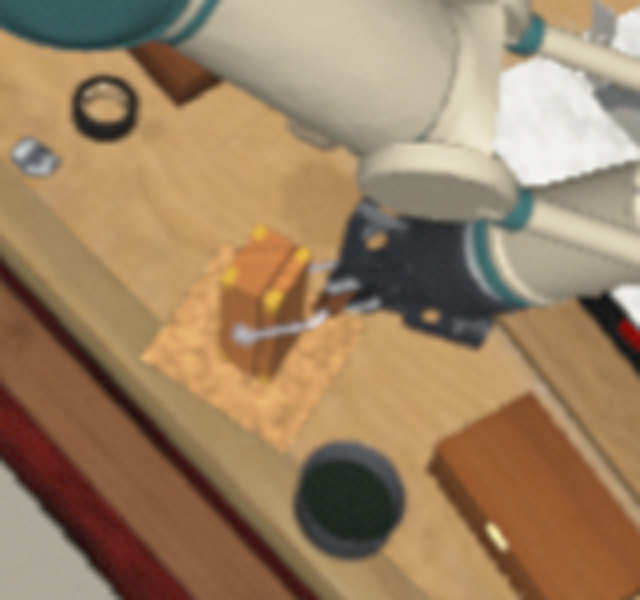

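View pics/s7c.png

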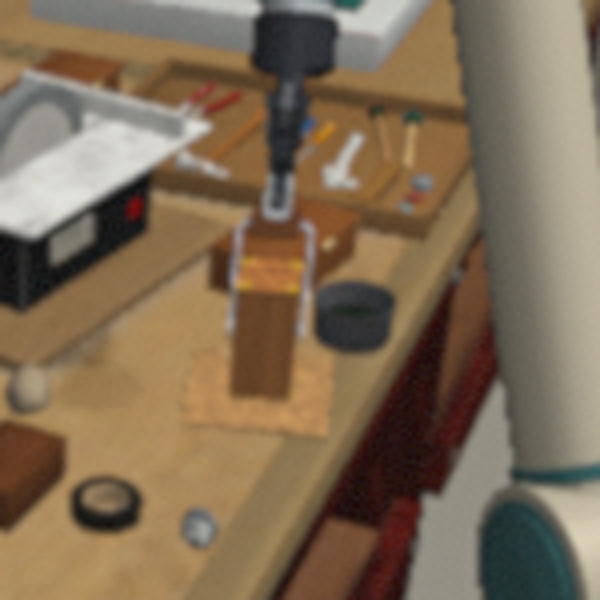

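```bash
python3 - <<'E'
import cv2
for n in '67':
    a=cv2.imread('pics/w%s.png'%n); 
    cv2.imwrite('pics/w%sd.png'%n,cv2.resize(a[155:275,195:345],None,fx=5,fy=5,interpolation=cv2.INTER_CUBIC))
a=cv2.imread('pics/sc7.png'); 
cv2.imwrite('pics/sc7d.png',cv2.resize(a[270:340,330:420],None,fx=8,fy=8,interpolation=cv2.INTER_CUBIC))
E
```

```text
(no output)
```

View pics/w7d.png

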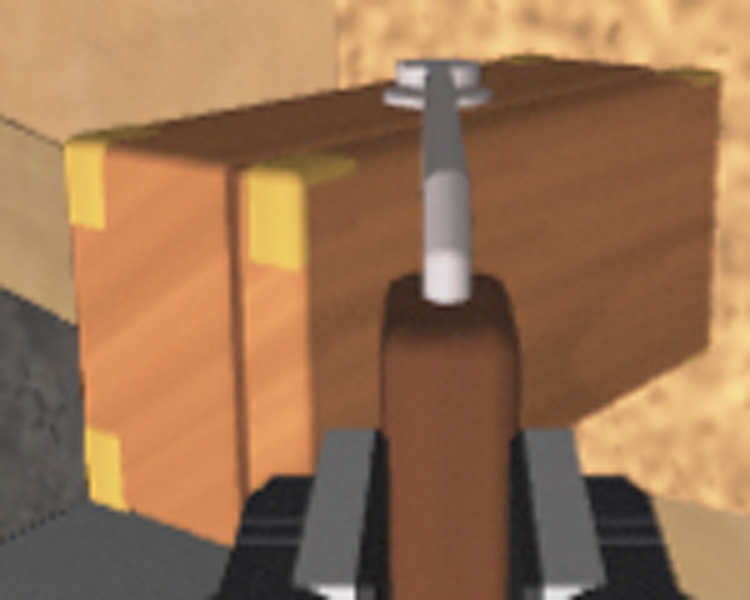

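View pics/sc7d.png

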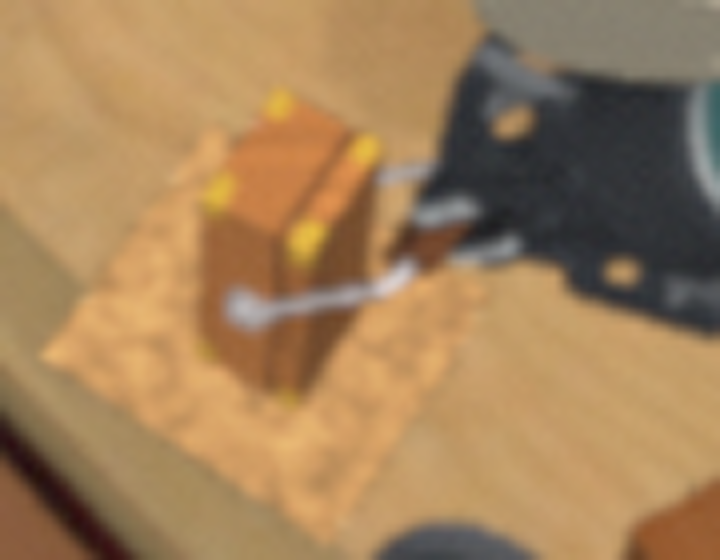

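View pics/w6d.png

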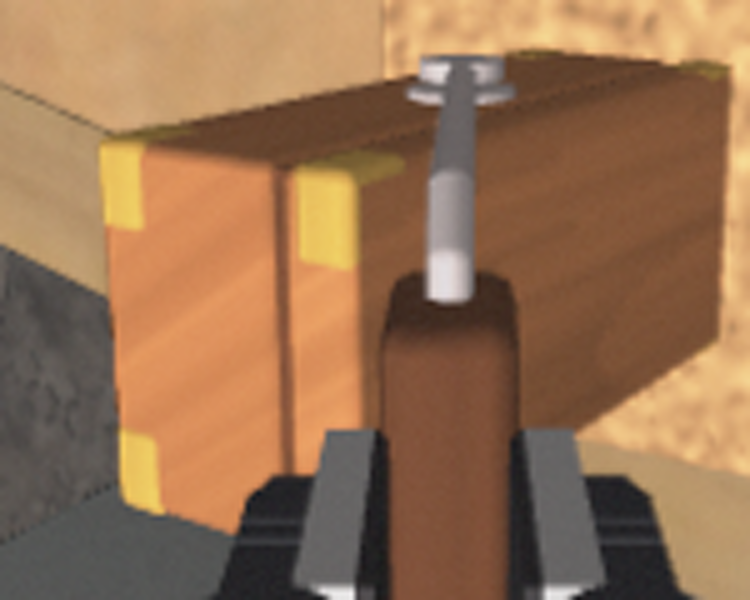

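```bash
cat > fit.py <<'E'
from h import *
from scipy.optimize import least_squares
def fit(i,s,pts,M,ax0,H0):
    def mod(p):
        H=p[:3];t,r,yw=p[3:]
        ax=np.array([np.cos(yw),np.sin(yw),0]);L=np.cross(ax,[0,0,1])
        Rb=Ro.from_rotvec(t*ax).as_matrix()@Ro.from_rotvec(r*L).as_matrix()@np.stack([ax,L,[0,0,1]],1)
        return H+M@Rb.T
    f=lambda p:np.r_[(proj(i,s,mod(p))-pts).ravel(),(p[:3]-H0)/.003*.5,(p[4])/.02*.5,(p[5]-ax0)/.02*.5]
    r=least_squares(f,np.r_[H0,0,0,ax0]);return r.x,f(r.x)[:2*len(pts)]
E
python3 - <<'E'
from fit import *
# states for w6,w7
i=manip.get_image('wrist'); # same intrinsics
pos={6:([.47700815,-.25769832,.16031544],[-.256,.959,.121,-.032]),7:([.47695518,-.25768571,.14105288],[-.256,.958,.1215,-.032])}
M=np.array([[.028,-.023,.06],[.028,.023,.06],[-.028,-.023,.06],[.028,.023,-.06],[-.028,.023,-.06]])
P={6:[(102,142),(358,168),(122,508),(728,68),(718,340)],7:[(67,143),(307,167),(90,502),(718,75),(708,348)]}
for n in(6,7):
    s=dict(position=np.array(pos[n][0]),ee_rot=np.array(pos[n][1])/np.linalg.norm(pos[n][1]))
    pts=np.array(P[n])/5+[195,155]-.4
    H0=np.array([.46624,-.2157,.0849 if n==6 else .0656])
    x,r=fit(i,s,pts,M,np.radians(14.5),H0)
    print(n,x[:3].round(4),np.degrees(x[3:]).round(1),r.round(1))
# scene
i=manip.get_image('scene');s=None
M=np.array([[-.028,-.023,.06],[-.028,.023,.06],[.028,.023,.06],[.028,-.023,.06],[-.028,.023,-.06],[-.028,-.023,-.06]])
pts=np.array([(208,192),(302,248),(378,148),(283,95),(292,402),(203,352)])/8+[330,270]-.4
x,r=fit(i,s,pts,M,np.radians(14.5),np.array([.46624,-.2157,.0645]))
print('scene',x[:3].round(4),np.degrees(x[3:]).round(1),r.round(1))
E
```

```text
6 [ 0.4656 -0.2161  0.082 ] [-2.8 -0.5 15.5] [-0.9 -0.2  0.3  0.4  0.6 -0.5 -0.1 -0.5  0.1  0.8]
7 [ 0.464  -0.2127  0.0643] [-5.3 -0.9 15.8] [-0.5 -0.6  0.1  0.6  0.5 -0.2 -0.2 -0.6  0.1  0.8]
scene [ 0.4674 -0.2126  0.0632] [-6.5  1.  13.3] [-1.1  0.1  0.8  0.9  1.  -0.5 -0.6 -1.3  0.7  1.1 -0.9 -0.2]
```

move_arm:
  series:
    - [[0, 0, 0.003, 0, 0, 0, 0], [0, 0, 0.003, 0, 0, 0, 0], [0.0006, -0.0025, -0.0017, 0.034, 0.0087, 0, 0], [0.0006, -0.0025, -0.0017, 0.034, 0.0087, 0, 0], [0.0006, -0.0025, -0.0017, 0.034, 0.0087, 0, 0], [0.0006, -0.0025, -0.0017, 0.034, 0.0087, 0, 0], [0, 0, 0, 0, 0, 0, 0], [0, 0, 0, 0, 0, 0, 0], [0, 0, 0, 0, 0, 0, 0]]

```text
clock: 11.53
position: [0.479, -0.2673, 0.1373]
ee_rot: [-0.322, 0.938, 0.119, -0.041]
contact_force: [-0.4, -0.1, -6.0]
width: 0.0123
```

```bash
python3 chk.py 8;python3 - <<'E'
import cv2
a=cv2.imread('pics/w8.png'); 
cv2.imwrite('pics/w8d.png',cv2.resize(a[155:275,195:345],None,fx=5,fy=5,interpolation=cv2.INTER_CUBIC))
E
```

```text
11.5333 [ 0.47900824 -0.26732813  0.13733306] u [ 0.15375114 -0.59528353  0.78866857] H [ 0.46563189 -0.21553847  0.0687189 ] [-0.4173165  -0.05591584 -5.97279814]
```

View pics/w8d.png

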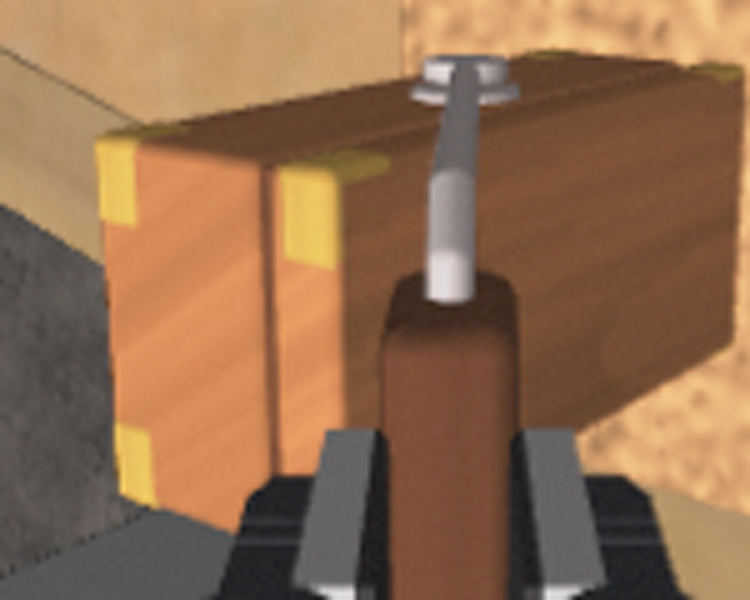

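```bash
python3 - <<'E'
from fit import *
s=manip.get_state(); i=manip.get_image('wrist')
M=np.array([[.028,-.023,.06],[.028,.023,.06],[-.028,-.023,.06],[.028,.023,-.06],[-.028,.023,-.06]])
pts=np.array([(97,140),(342,168),(118,500),(742,70),(733,345)])/5+[195,155]-.4
x,r=fit(i,s,pts,M,np.radians(14.5),np.array([.4656,-.2155,.0687]))
print(x[:3].round(4),np.degrees(x[3:]).round(1),r.round(1),s['contact_force'])
E
```

```text
[ 0.4651 -0.2158  0.0663] [ 2.6 -0.4 15.5] [-0.5 -0.4  0.1  0.4  0.6 -0.1  0.  -0.4 -0.2  0.6] [ 1.15495749 -0.81092385 -5.95031249]
```

move_arm:
  series:
    - [[0, 0, -0.001, 0, 0, 0, 0], [0, 0, -0.001, 0, 0, 0, 0], [0, 0, 0, 0, 0, 0, 0], [0, 0, 0, 0, 0, 0, 0]]

```text
clock: 12.07
position: [0.479, -0.2674, 0.1359]
ee_rot: [-0.323, 0.938, 0.119, -0.041]
contact_force: [-0.2, -0.1, -6.1]
width: 0.012
```

move_arm:
  series:
    - [[0, 0, -0.001, 0, 0, 0, 0], [0, 0, 0, 0, 0, 0, 0], [0, 0, 0, 0, 0, 0, 0]]

```text
clock: 12.32
position: [0.479, -0.2674, 0.1349]
ee_rot: [-0.323, 0.938, 0.119, -0.041]
contact_force: [0.3, 0.5, -5.6]
width: 0.0116
```

```bash
python3 chk.py 9;python3 - <<'E'
import cv2
a=cv2.imread('pics/w9.png'); 
cv2.imwrite('pics/w9d.png',cv2.resize(a[155:275,195:345],None,fx=5,fy=5,interpolation=cv2.INTER_CUBIC))
E
```

```text
12.3167 [ 0.4789681  -0.26736519  0.13494703] u [ 0.15355793 -0.59625051  0.78797544] H [ 0.46560856 -0.2154914   0.06639317] [ 0.26700236  0.47243451 -5.62269406]
```

View pics/w9d.png

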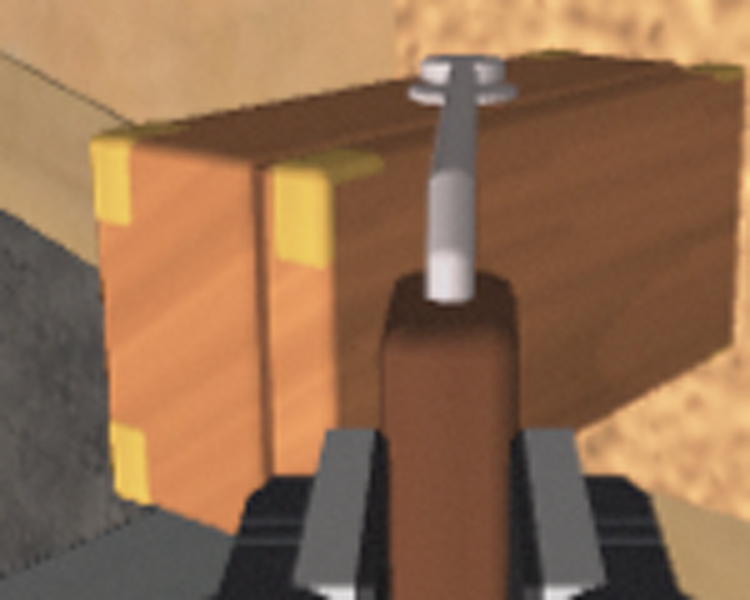

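It is beginning to touch and straighten. Keep lowering.

move_arm:
  series:
    - [[0, 0, -0.001, 0, 0, 0, 0], [0, 0, 0, 0, 0, 0, 0], [0, 0, 0, 0, 0, 0, 0]]

```text
clock: 12.72
position: [0.479, -0.2672, 0.1341]
ee_rot: [-0.323, 0.938, 0.119, -0.041]
contact_force: [-0.2, 0.3, -4.5]
width: 0.012
```

move_arm:
  series:
    - [[0, 0, -0.0007, 0, 0, 0, 0], [0, 0, 0, 0, 0, 0, 0], [0, 0, 0, 0, 0, 0, 0]]

```text
clock: 12.97
position: [0.4791, -0.2675, 0.1338]
ee_rot: [-0.323, 0.938, 0.119, -0.041]
contact_force: [0.5, -0.7, -0.5]
width: 0.0117
```

```bash
python3 chk.py 10;python3 - <<'E'
import cv2
a=cv2.imread('pics/w10.png'); 
cv2.imwrite('pics/w10d.png',cv2.resize(a[155:275,195:345],None,fx=5,fy=5,interpolation=cv2.INTER_CUBIC))
E
```

```text
12.9667 [ 0.47909308 -0.2675486   0.13377408] u [ 0.15312096 -0.59591227  0.78831627] H [ 0.46577155 -0.21570423  0.06519056] [ 0.49571861 -0.67612951 -0.48849711]
```

View pics/w10d.png

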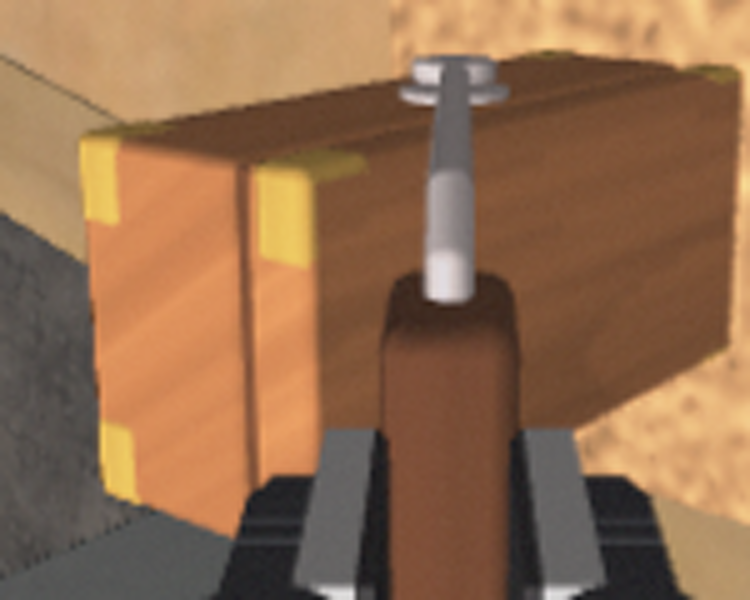

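```bash
python3 - <<'E'
from fit import *
s=manip.get_state(); i=manip.get_image('wrist')
M=np.array([[.028,-.023,.06],[.028,.023,.06],[-.028,-.023,.06],[.028,.023,-.06],[-.028,.023,-.06]])
pts=np.array([(81,140),(316,168),(103,497),(739,72),(728,347)])/5+[195,155]-.4
x,r=fit(i,s,pts,M,np.radians(14.5),np.array([.4656,-.2155,.0645]))
print(x[:3].round(4),np.degrees(x[3:]).round(1),r.round(1),s['contact_force'])
E
```

```text
[ 0.4646 -0.2147  0.0627] [ 1.2 -0.4 15.5] [-0.5 -0.5  0.1  0.5  0.5 -0.1 -0.2 -0.5 -0.   0.7] [-0.34014683 -0.75619993  0.50940132]
```

View pics/sc10c.png

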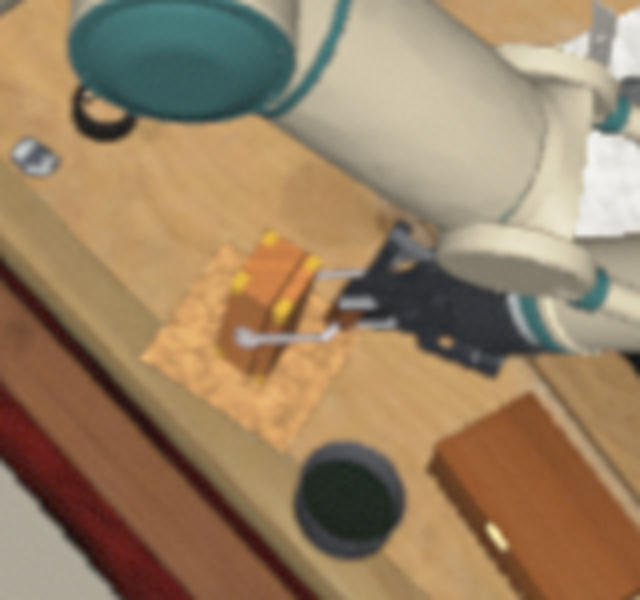

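move_arm:
  series:
    - [[0, 0, 0, 0, 0, 0, 0], [0, 0, 0, 0, 0, 0, 0], [0, 0, 0, 0, 0, 0, 0.013], [0, 0, 0, 0, 0, 0, 0.015], [0, 0, 0, 0, 0, 0, 0.017], [0, 0, 0, 0, 0, 0, 0.02], [0, 0, 0, 0, 0, 0, 0.025], [0, 0, 0, 0, 0, 0, 0.03], [0, 0, 0, 0, 0, 0, 0.034], [0, 0, 0, 0, 0, 0, 0.034], [0, 0, 0, 0, 0, 0, 0.034]]
  newtons: 20

```text
clock: 14.08
position: [0.479, -0.2674, 0.1332]
ee_rot: [-0.323, 0.938, 0.119, -0.041]
contact_force: [0.6, 0.7, -0.5]
width: 0.0342
```

```bash
python3 chk.py 11
```

```text
14.0833 [ 0.47899827 -0.26744609  0.13318828] u [ 0.15358087 -0.59600191  0.78815902] H [ 0.46563673 -0.21559392  0.06461844] [ 0.62649248  0.71658931 -0.49474368]
```

View pics/w11.png

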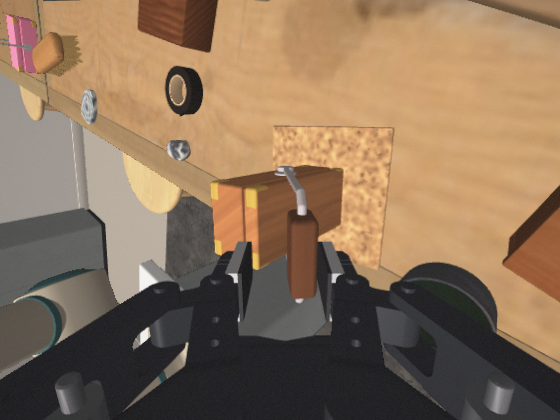

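View pics/sc11c.png

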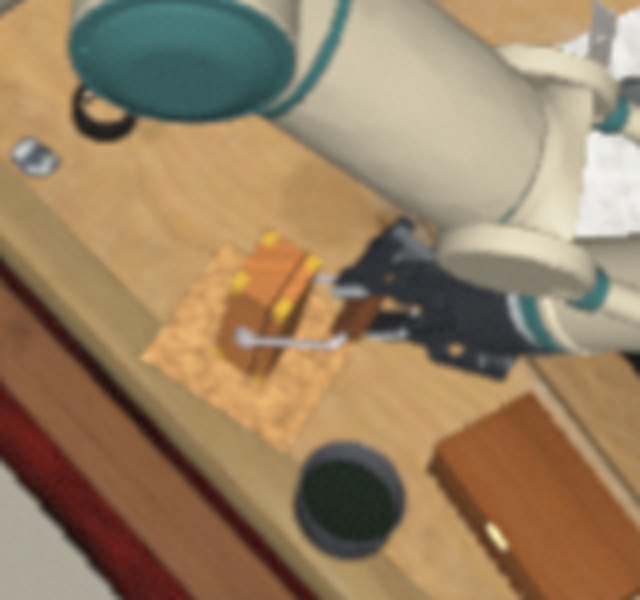

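move_arm:
  series:
    - [[0, 0, 0, 0, 0, 0, 0.04], [0, 0, 0, 0, 0, 0, 0.045], [0, 0, 0, 0, 0, 0, 0.05], [0, 0, 0, 0, 0, 0, 0.05], [0, 0, 0, 0, 0, 0, 0.05]]

```text
clock: 14.65
position: [0.479, -0.2675, 0.1333]
ee_rot: [-0.323, 0.938, 0.119, -0.041]
contact_force: [1.0, -0.2, -0.1]
width: 0.0498
```

```bash
python3 chk.py 12
```

```text
14.65 [ 0.47902468 -0.26752243  0.13325125] u [ 0.15339971 -0.59587452  0.78829061] H [ 0.46567891 -0.21568135  0.06466997] [ 0.95013835 -0.1519838  -0.14139952]
```

View pics/w12.png

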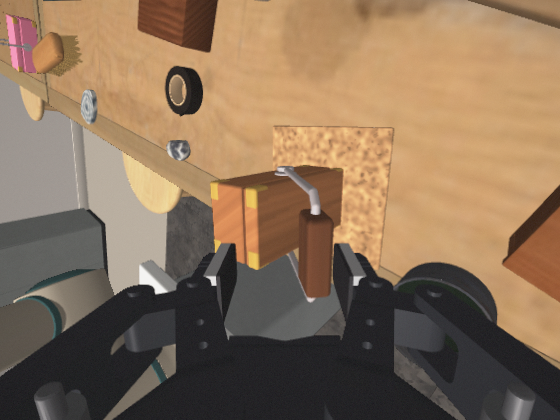

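move_arm:
  series:
    - [[0, 0, 0, 0, 0, 0, 0.055], [0, 0, 0, 0, 0, 0, 0.06], [0, 0, 0, 0, 0, 0, 0.065], [0, 0, 0, 0, 0, 0, 0.07], [0, 0, 0, 0, 0, 0, 0.07], [0, 0, 0, 0, 0, 0, 0.07]]

```text
clock: 15.3
position: [0.479, -0.2675, 0.1332]
ee_rot: [-0.323, 0.938, 0.119, -0.041]
contact_force: [-0.4, 0.0, 0.5]
width: 0.07
```

```bash
python3 chk.py 13
```

```text
15.3 [ 0.47901045 -0.26750561  0.13322343] u [ 0.1534383  -0.59590555  0.78825964] H [ 0.46566132 -0.21566182  0.06464484] [-0.44874572  0.03440291  0.50796706]
```

View pics/w13.png

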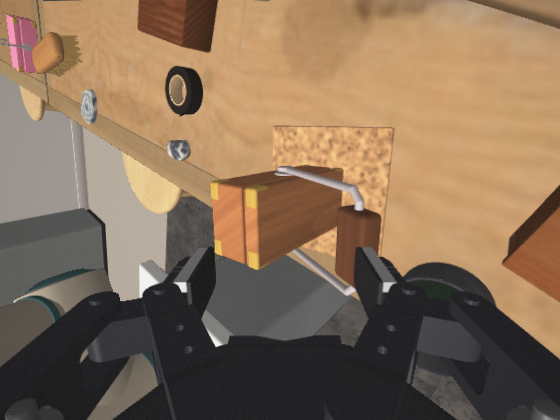

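move_arm:
  series:
    - [[0.0015, -0.006, 0.0079, 0, 0, 0, 0.07], [0.0015, -0.006, 0.0079, 0, 0, 0, 0.07], [0.0015, -0.006, 0.0079, 0, 0, 0, 0.07], [0.0015, -0.006, 0.0079, 0, 0, 0, 0.07], [0.0015, -0.006, 0.0079, 0, 0, 0, 0.07], [0.003, -0.012, 0.0158, 0, 0, 0, 0.07], [0.003, -0.012, 0.0158, 0, 0, 0, 0.07], [0.003, -0.012, 0.0158, 0, 0, 0, 0.07], [0, 0, 0.02, 0, 0, 0, 0.07], [0, 0, 0.02, 0, 0, 0, 0.07], [0, 0, 0, 0, 0, 0, 0.07]]

```text
clock: 16.37
position: [0.4963, -0.3349, 0.2644]
ee_rot: [-0.32, 0.939, 0.12, -0.039]
contact_force: [0.4, 1.2, 0.5]
width: 0.07
```

```bash
python3 chk.py 14
```

```text
16.3667 [ 0.49628088 -0.33487061  0.26439817] u [ 0.14952265 -0.5921408   0.79184105] H [ 0.48327241 -0.28335436  0.195508  ] [0.3983866  1.15284778 0.45930286]
```

View pics/w14.png

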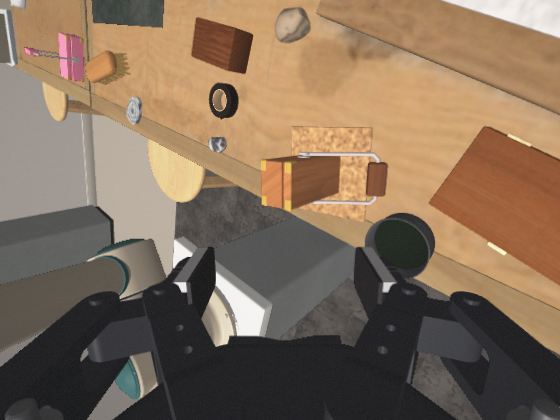

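View pics/sc14c.png

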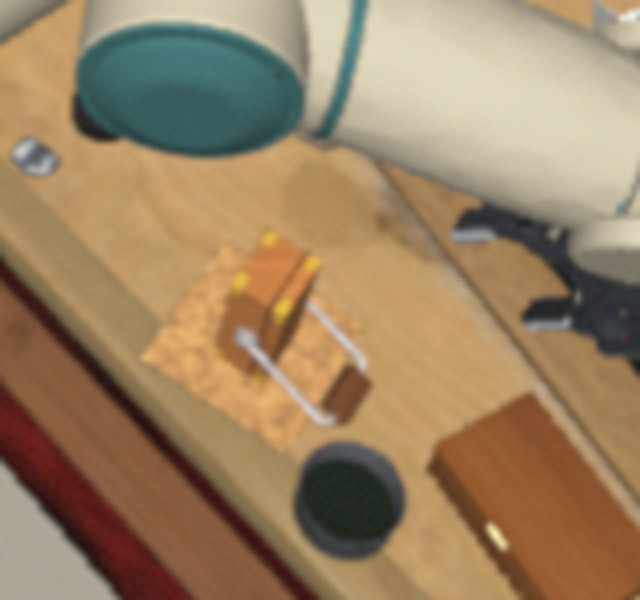

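View pics/s14c.png

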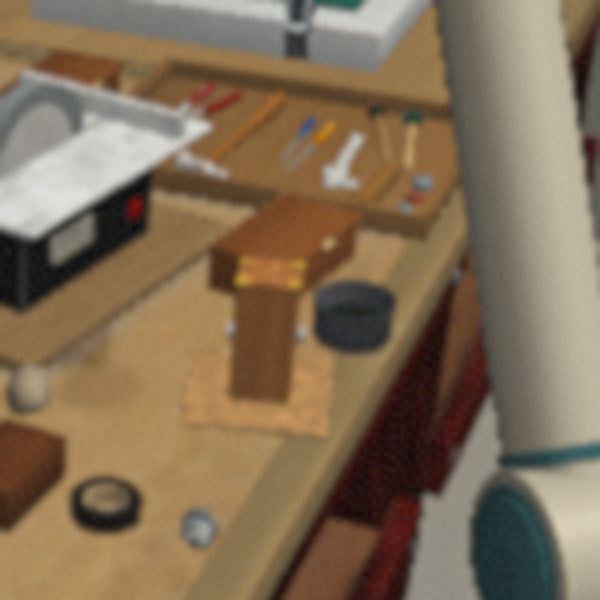

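move_arm:
  series:
    - [[0, 0, 0, 0, 0, 0, 0.07], [0, 0, 0, 0, 0, 0, 0.07], [0, 0, 0, 0, 0, 0, 0.07], [0, 0, 0, 0, 0, 0, 0.07], [0, 0, 0, 0, 0, 0, 0.07], [0, 0, 0, 0, 0, 0, 0.07], [0, 0, 0, 0, 0, 0, 0.07], [0, 0, 0, 0, 0, 0, 0.07], [0, 0, 0, 0, 0, 0, 0.07], [0, 0, 0, 0, 0, 0, 0.07], [0, 0, 0, 0, 0, 0, 0.07], [0, 0, 0, 0, 0, 0, 0.07]]

```text
clock: 17.52
position: [0.4955, -0.3335, 0.2602]
ee_rot: [-0.323, 0.938, 0.119, -0.041]
contact_force: [-0.5, -0.7, 0.3]
width: 0.0699
```

```bash
python3 - <<'E'
from h import *
import pickle
s,i=snap('wrist','w15.png'); pickle.dump((s,i),open('w15.pkl','wb'))
a=cv2.imread('pics/w15.png'); 
cv2.imwrite('pics/w15d.png',cv2.resize(a[115:235,250:400],None,fx=5,fy=5,interpolation=cv2.INTER_CUBIC))
E
```

```text
(no output)
```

View pics/w15d.png

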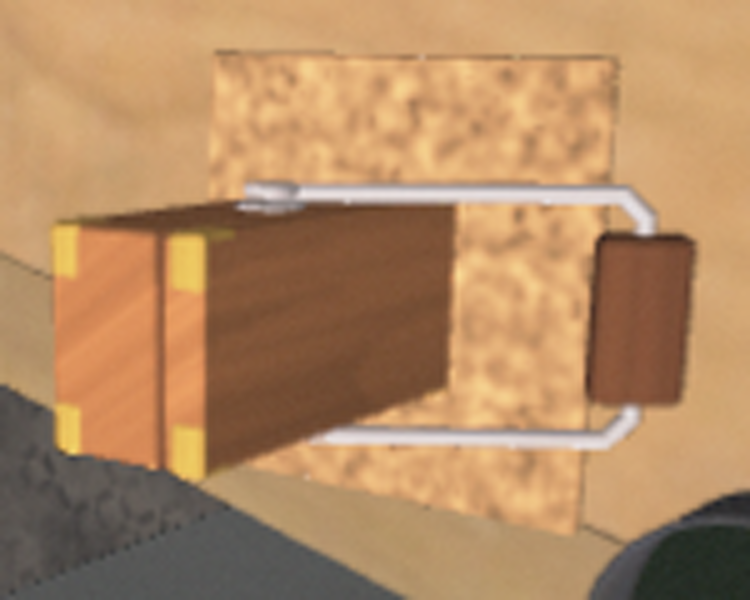

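```bash
python3 - <<'E'
from fit import *
import pickle
s,i=pickle.load(open('w15.pkl','rb'))
M=np.array([[.028,-.023,.06],[.028,.023,.06],[-.028,-.023,.06],[-.028,.023,.06],[.028,.023,-.06],[-.028,.023,-.06]])
f=lambda p:np.array(p)/5+[250,115]-.4
x,r=fit(i,s,f([(54,222),(206,233),(57,453),(206,480),(455,205),(447,386)]),M,np.radians(14.5),np.array([.4656,-.2155,.064]))
print(x[:3].round(4),np.degrees(x[3:]).round(1),r.round(1))
P=np.array([onz(i,s,f(c),.004) for c in [(216,50),(617,58),(576,534)]])
print(P.round(4),(P[0]+P[2])/2)
E
```

```text
[ 0.4641 -0.2138  0.0612] [ 0.8 -0.6 14.9] [-0.5  0.2  0.3  0.3 -0.1 -0.5  0.2 -0.1  0.1 -1.2 -0.   1.2]
[[ 0.5155 -0.1385  0.004 ]
 [ 0.5452 -0.2629  0.004 ]
 [ 0.4199 -0.2933  0.004 ]] [ 0.46770547 -0.2158945   0.004     ]
```

Upright within about 1° and within about 4 mm of the pad centre. The gripper is clear, so I'm handing in.

```bash
python3 -c "
from rig import manip
print(manip.sign_off(), manip.get_state()['clock'])"
```

```text
the job is handed in; nothing more can be done
the job is handed in; nothing more can be done
```

I lifted the orange case by its handle. The end nearer the robot's right (−y) sank, so I stood the case on that end in the middle of the cork pad and let go. It was still standing when I handed in, just after 17.5 s.

- **First set-down:** with the handle leaned 30°, the case touched the pad tilted about 6°. I raised it, leaned the handle to about 38° and lowered it again until the gripper no longer carried its weight.
- **Last checks:** more than a second after release, with the gripper about 14 cm away, the case was upright within about 1° and about 4 mm from the pad's centre. The cameras disagreed with each other by 2–3 mm, so treat that offset as rough.
- **Handle:** it did not stay where I released it. It swung down to about horizontal on its own, and the case did not visibly move.
- **Look-alikes:** I did not touch the pink one or any of the others.

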